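# Square a soldering board into its firebrick corner

## Robot

A 6-joint arm with a two-finger parallel gripper is mounted at the origin on the work surface. World frame = base frame: x ahead of the robot, y to its left, z up, the work surface at z = 0. Lengths are in mm, angles in rad, forces in N, time in s.
With the tool pointing down it reaches from about 300 to 775 mm from the base axis. Payload 14.6 kg.
Tool frame: the origin (TCP) lies on the centre line of the jaws, within the pads' length; the fingertips stand manip.finger_overhang ahead of it and the grasp point (between the pads) lies 11 mm behind it (manip.finger_overhang is the distance from the TCP to the fingertips, in mm); y points along the fingers, x is the direction in which the jaws open and shut, and the axes are right-handed (so a half turn about y gives the same grasp; the last joint's range is limited). The gripper opens to 94 mm and grips with 3 to 60 N. Pads are 16 mm wide; open, the fingers measure 119 mm over their backs; the gripper's body (75 mm by 177 mm) begins 78 mm behind the grasp point.
Start: joints at [-1.197, 0.3, 1.521, -0, 1.321, -0.067], TCP at [234.657, -497.419, 213.446] pointing down, gripper open.
Joint ranges: [-3.03, 3.03], [-0.79, 2.21], [0.23, 2.52], [-1.04, 4.18], [0, 3.07], [-2.55, 2.55]. Speed limits (rad/s): [2.22, 2.22, 2.57, 3.14, 3.14, 3.14].

## Interface

Orientations are given as [roll, pitch, yaw] about the fixed x, y, z axes, in that order (R = Rz(yaw) Ry(pitch) Rx(roll)).
In Python, from cell import monitor, viewer, ticket, manip gives the robot as it stands.
- The arm moves only by the shell command python3 -m jog 'ROWS' [FORCE]. ROWS is JSON, a list of rows, each an object of numbers: "grip": the finger opening in cm, from 0 to 9.4; "dx", "dy", "dz": the shift along the tool's x, y, z in cm; "spin": the turn about the tool's y in degrees. In form: [{"grip": .., "dx": .., "dy": .., "dz": .., "spin": ..}, ...]. A call has 1 to 20 rows; each row is the pose to reach, as a shift and turn from the pose commanded when the call began, along the tool's axes at that moment; what a row does not reach only later rows make up. A row lasts 1/8 s, in which the tool goes at most 62.5 mm and 10.7 degrees, less where a joint would pass 70% of its speed; a pose out of reach is approached as far as the arm can. A call with a gripper value outside its range is refused whole. The fingers move at their own pace and stop on an object; FORCE is the grip in N (left out, the last holds). Time passes only in rows, so rows that repeat a pose let the fingers close. It gives the time, the measured TCP pose, the force and the opening at its end, in the units of the state.
- monitor.read_state(): the state, without advancing time (a new reading comes with each control period).
- viewer.camera(name): name is "scene" or "top"; returns a dict with "color" (400x640x3 uint8, red, green, blue), "vertical_fov" (degrees; the focal length in pixels is half the picture's height over the tangent of half this angle, whatever the lens; pixels are square), "cx", "cy" (the principal point, pixels), "rvec" (rotation vector, rad) and "tvec" (3), from world to camera coordinates, as OpenCV has them. Camera axes: x right, y down, z forward; pixel columns grow to the right and rows downward; lengths in mm; the calibration is good to about 2 mm. A picture is of the moment at which its call begins. There is no depth.
- ticket.sign_off(): hands the job in, once; it reports no verdict.
The state is a dict: "clock": time; "joints": joint angles; "qd": joint speeds; "effort": joint torques, N m; "eef_pos": TCP position; "eef_rot": TCP orientation; "wrist_force": force on the tool from outside, world axes, zero at the start; "moment": the same for the moment, N m; "finger_gap": finger opening in mm.
Only numpy, scipy, OpenCV 4.12 (cv2) and the standard library are available. Lean on these libraries where they do the work, as an engineer would, in place of code of your own. Each camera call takes 0.05 s, during which the arm holds its last target. There are 200 camera calls.

## Task

Push the white perforated soldering board along the jeweller's bench into the inner corner of the two firebrick strips, until two of its edges lie flush against both strips, with the little crucible still standing on it. Only push the board, never lift or tip it, do not touch the crucible, leave the bottle, the ring cone and the loupe where they stand, and end with the hand clear.

Things in the scene. Friction and masses are not known exactly. Their poses are not given: they have to be found in the camera images.
- corner: Fixed L-shaped stop of two sand-coloured firebrick strips, 40 mm high, 32 mm thick. Origin: the inner corner at bench level; z up. One strip's inner face is the plane x = 0 (brick x 0 to 32, y -160 to 32 mm), the other's the plane y = 0 (brick y 0 to 32, x -160 to 0 mm). The board, when home, lies at x < 0, y < 0, its centre at (-50, -50) mm. The open side faces roughly towards the robot.
- board: Loose white square ceramic board with a grid of dark dots, 100 x 100 x 18 mm, flat on the bench, 0.25 to 0.5 kg; slides with dry friction of 2 to 8 N. Origin: centre of its underside; z up, x and y parallel to its edges. Starts 35 to 90 mm short of both strips, its x axis within 0.3 rad of the corner's x axis; the edges that end at the strips already face them.
- crucible: Small reddish clay cup, 44 mm across at the rim, 28 mm high, about 60 g, standing loose on the board near its middle (within 12 mm of the centre along each edge). Origin: centre of its underside. It rides on the board by friction.
- bottle: Bystander: small amber bottle with a brass cap, 40 mm across, 75 mm high, loose, standing behind one of the strips. Origin: centre of its underside.
- cone: Bystander: small pale wooden ring cone, 42 mm across the foot, 70 mm high, loose, standing behind one of the strips (it and the bottle may change places). Origin: centre of its underside.
- loupe: Bystander: black eye loupe, 38 mm across, 30 mm high, loose, standing on the bench on the board's side of the stop, 280 to 320 mm from the y = 0 strip. Origin: centre of its underside.
Things that resemble listed ones, but are neither listed nor needed, are in the scene too. Of the things shaped like the crucible, the terracotta one is meant.

How it is judged (in metres and radians):
At the end, for the whole second after the job is handed in: The board lies flat and still in the inner corner, against both strips (gaps up to 3.5 mm, square within 0.04 rad); the crucible stands upright and still on it, within 35 mm of its centre along each edge; bottle, ring cone and loupe stand within 20 mm of where they were (x of board in the frame of corner between -0.0535 and -0.046 m and y of board in the frame of corner between -0.0535 and -0.046 m and (angle between the x axis of board and the x axis of corner, either way round below 0.04 rad or angle between the y axis of board and the x axis of corner, either way round below 0.04 rad) and height (world z) of board below 0.004 m and angle between board's own z axis and vertical below 0.03 rad and linear speed of each of board, crucible below 0.01 m/s and x of crucible in the frame of board between -0.035 and 0.035 m and y of crucible in the frame of board between -0.035 and 0.035 m and z of crucible in the frame of board above 0.015 m and angle between crucible's own z axis and vertical below 0.1 rad and distance of each of bottle, cone, loupe from where it was at the start of the episode below 0.02 m and angle between each of bottle, cone, loupe's own z axis and vertical below 0.2 rad); the robot touches nothing.
It fails at once if the board is lifted more than 10 mm or tipped (height (world z) of board above 0.01 m or angle between board's own z axis and vertical above 0.12 rad).
It fails at once if the crucible is touched by the robot (contact force between any of the fingers, the arm and crucible above 0.3 N).
It fails at once if the crucible tips over or leaves the board (angle between crucible's own z axis and vertical above 0.4 rad or height (world z) of crucible below 0.01 m).
It fails at once if the bottle, ring cone or loupe is moved more than 20 mm or knocked over (distance of any of bottle, cone, loupe from where it was at the start of the episode above 0.02 m or angle between any of bottle, cone, loupe's own z axis and vertical above 0.4 rad).
It also fails if it takes over 51 s, if anything falls off the work surface, if the arm or the gripper's body presses on something with over 40 N, if the wrist force passes 120 N, or if a joint passes its speed limit or range.

## Working session

There is one attempt and no reset: what is moved stays moved. The work goes in short steps, Python scripts to look and compute and a shell command to move; the robot and the scene stay as the last step left them, time stands still between calls to the robot, and variables do not carry over. Pictures are saved under pics/ and viewed, about 8 in all and at most 12, crops included, and the job is handed in when it is done.

```bash
ls; mkdir -p pics; python3 - <<'E'
from cell import monitor, viewer, manip
import cv2
print(monitor.read_state()); print(manip.finger_overhang)
for n in("scene","top"):
    c=viewer.camera(n); cv2.imwrite(f"pics/{n}0.png",c["color"][:,:,::-1]); print({k:v for k,v in c.items() if k!="color"})
E
```

```text
pics
{'clock': 0.0, 'joints': array([-1.19657337e+00,  3.00490840e-01,  1.52154287e+00,  1.32047174e-05,
        1.32067917e+00, -6.66055933e-02]), 'qd': array([ 7.91537094e-05, -4.05523320e-04,  5.54874154e-05,  5.95110278e-05,
        1.02953818e-04, -1.05253639e-03]), 'effort': array([ 3.08257586e-04, -5.31805909e+01, -3.52738810e+01,  7.08509772e-02,
        2.44472595e-02, -9.66712423e-05]), 'eef_pos': array([ 234.59130484, -497.20325459,  212.8916527 ]), 'eef_rot': array([-1.57070901e+00,  1.11689390e-03, -1.12997100e+00]), 'wrist_force': array([ 0.31177196, -0.72349215, -0.53510898]), 'moment': array([ 0.04041157, -0.05220738, -0.06338462]), 'finger_gap': 93.77941220330484}
8.0
{'vertical_fov': 48.00864437258658, 'cx': 313.7374481315118, 'cy': 198.34960554685713, 'rvec': array([ 1.8823382 ,  1.78535538, -0.61925204]), 'tvec': array([ -27.523062  , -419.48408088, 1237.77696442])}
{'vertical_fov': 42.00862161106423, 'cx': 306.3026779613692, 'cy': 199.44222618130124, 'rvec': array([ 2.18282447, -2.12478044,  0.1396662 ]), 'tvec': array([-34.16179732, 543.37114884, 999.80322858])}
```

View pics/top0.png

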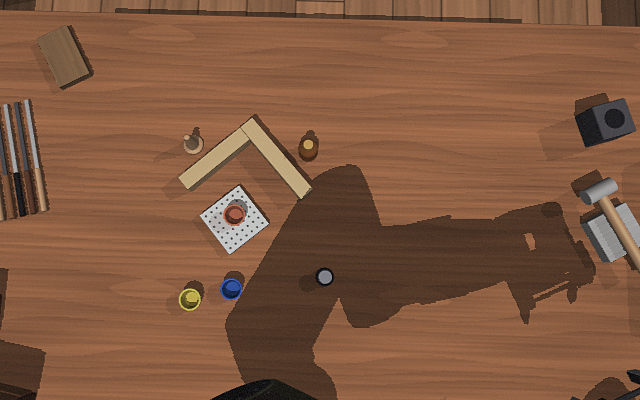

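View pics/scene0.png

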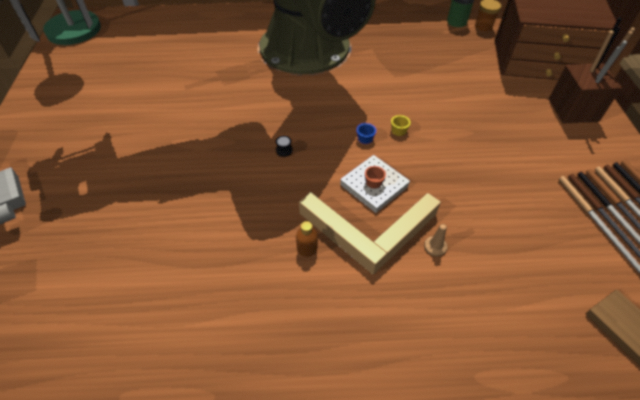

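Top view: board around (235,219) with the terracotta cup on it at (235,213). The firebrick L has its apex near (250,118). Bottle at (309,147), cone at (193,143), loupe at (325,277). The cup-shaped things are red (235,213), blue (231,289) and yellow (190,299). The red one on the board is the terracotta crucible. The scene view shows the same layout.

```bash
cat > h.py <<'E'
import numpy as np, cv2
from cell import viewer
def cam(n):
    c=viewer.camera(n); f=200/np.tan(np.radians(c["vertical_fov"])/2)
    c["K"]=np.array([[f,0,c["cx"]],[0,f,c["cy"]],[0,0,1]]); c["R"]=cv2.Rodrigues(c["rvec"])[0]
    c["P"]=c["K"]@np.c_[c["R"],c["tvec"]]; return c
def ray(c,p,z):
    p=np.atleast_2d(p).astype(float); d=(np.linalg.inv(c["K"])@np.c_[p,np.ones(len(p))].T).T@c["R"]
    o=-c["R"].T@c["tvec"]; return o+d*((z-o[2])/d[:,2])[:,None]
def tri(a,b,pa,pb):
    X=cv2.triangulatePoints(a["P"],b["P"],np.array(pa,float).reshape(2,1),np.array(pb,float).reshape(2,1)); return (X[:3]/X[3]).ravel()
def big(m,roi=None):
    m=m.astype(np.uint8)*255
    if roi: 
        k=np.zeros_like(m); x0,y0,x1,y1=roi; k[y0:y1,x0:x1]=1; m=m*k
    m=cv2.morphologyEx(m,cv2.MORPH_CLOSE,np.ones((5,5)))
    cs=cv2.findContours(m,cv2.RETR_EXTERNAL,cv2.CHAIN_APPROX_NONE)[0]
    return max(cs,key=cv2.contourArea)
def hsv(c): return cv2.cvtColor(c["color"],cv2.COLOR_RGB2HSV).astype(int)
def white(c,roi=None):
    h=hsv(c); return big((h[...,1]<50)&(h[...,2]>110),roi)
def sand(c,roi=None):
    h=hsv(c); return big((h[...,0]>18)&(h[...,0]<32)&(h[...,1]>50)&(h[...,1]<150)&(h[...,2]>150),roi)
def red(c,roi=None):
    h=hsv(c); return big(((h[...,0]<8)|(h[...,0]>174))&(h[...,1]>150)&(h[...,2]>90),roi)
E
python3 - <<'E'
from h import *
t,s=cam("top"),cam("scene")
bt=white(t,(170,160,330,270)); w=ray(t,bt[:,0],18)[:,:2].astype(np.float32)
r=cv2.minAreaRect(w); print("board",r, cv2.boxPoints(r).round(1).tolist())
st=sand(t,(150,90,340,220)); w=ray(t,st[:,0],40)[:,:2].astype(np.float32)
q=cv2.approxPolyDP(w.reshape(-1,1,2),8,True)[:,0]; print("L top@40",q.round(1).tolist(),cv2.contourArea(w))
rt=red(t,(205,190,265,240)); print("red px",cv2.minEnclosingCircle(rt),"world@46",ray(t,[cv2.minEnclosingCircle(rt)[0]],46))
# heights: approx corners in both images
print("top board px",cv2.approxPolyDP(bt,6,True)[:,0].tolist()," L",cv2.approxPolyDP(st,4,True)[:,0].tolist())
bs=white(s,(330,150,420,215)); ss=sand(s,(290,180,450,280))
print("scene board px",cv2.approxPolyDP(bs,5,True)[:,0].tolist()," L",cv2.approxPolyDP(ss,4,True)[:,0].tolist(), "red",cv2.minEnclosingCircle(red(s,(350,160,400,195))))
im=np.hstack([cv2.resize(t["color"][100:310,160:350],None,fx=2.1,fy=2.1,interpolation=2),cv2.resize(s["color"][100:310,280:470],None,fx=2.1,fy=2.1,interpolation=2)])
cv2.imwrite("pics/crop1.png",im[:,:,::-1])
for n,p in(("loupe",(325,277)),):print(n,ray(t,[p],30))
for n,p in(("bottle",(308,145)),("cone",(195,138))):print(n,ray(t,[p],70))
E
```

```text
board ((502.10516357421875, 125.3055419921875), (100.03092193603516, 100.0372314453125), 39.84113693237305) [[431.70001220703125, 131.6999969482422], [495.70001220703125, 54.900001525878906], [572.5999755859375, 118.9000015258789], [508.5, 195.8000030517578]]
L top@40 [[568.5999755859375, -26.200000762939453], [704.2999877929688, 92.4000015258789], [581.5999755859375, 234.8000030517578], [560.0, 217.60000610351562], [662.9000244140625, 92.80000305175781], [546.0999755859375, -9.0]] 9177.817846398459
red px ((226.0, 218.0), 5.385264873504639) world@46 [[501.84078494 136.59641209  46.        ]]
top board px [[239, 186], [200, 215], [228, 253], [268, 223]]  L [[310, 187], [253, 119], [179, 177], [187, 188], [252, 139], [301, 198]]
scene board px [[372, 156], [341, 181], [376, 208], [408, 180]]  L [[301, 201], [374, 263], [438, 203], [425, 195], [370, 240], [313, 194]] red ((378.5, 171.0), 2.5000998973846436)
loupe [[392.56343958 -60.24070629  30.        ]]
bottle [[646.51314094 -20.01726618  70.        ]]
cone [[654.47733081 200.59512936  70.        ]]
```

View pics/crop1.png

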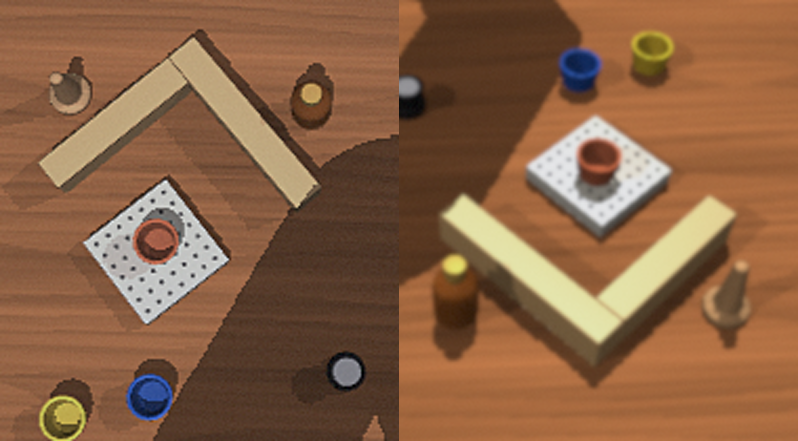

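The crop shows the terracotta cup standing mid-board, with blue and yellow look-alikes well away from it. The L and the bystanders are all clear. Next I'll refine the corner fit and check the heights.

```bash
cat >> h.py <<'E'
def corner(t):
    st=sand(t,(150,90,340,220))[:,0]; w=ray(t,st,40)[:,:2]
    out=[]
    for a,b in(((662.9,92.8),(560,217.6)),((662.9,92.8),(546.1,-9)),((704.3,92.4),(581.6,234.8)),((704.3,92.4),(568.6,-26.2))):
        a,b=np.array(a),np.array(b); d=(b-a)/np.linalg.norm(b-a); n=np.array([-d[1],d[0]]); r=w-a
        k=(abs(r@n)<6)&(r@d>20)&(r@d<np.linalg.norm(b-a)-15)
        l=cv2.fitLine(w[k].astype(np.float32),cv2.DIST_HUBER,0,.01,.01).ravel(); out.append(l)
    x=lambda p,q:p[:2]+p[2:]*np.linalg.solve(np.c_[p[2:],-q[2:]],q[:2]-p[:2])[0]
    return x(out[0],out[1]),x(out[2],out[3]),[np.degrees(np.arctan2(l[3],l[2])) for l in out]
def board(t,roi=(150,100,340,280)):
    bt=white(t,roi)[:,0]; return cv2.minAreaRect(ray(t,bt,18)[:,:2].astype(np.float32))
E
python3 - <<'E'
from h import *
t,s=cam("top"),cam("scene")
i,o,a=corner(t); print("inner",i,"outer",o,"expect diff 45.3:",np.linalg.norm(i-o),a)
# same-world-corner pairs top/scene
for n,p,q in(("b near",(228,253),(372,156)),("b left",(200,215),(408,180)),("b far",(239,186),(376,208)),("b right",(268,223),(341,181)),("L outer",(253,119),(374,263)),("L inner",(252,139),(370,240))):
    print(n,tri(t,s,p,q).round(1))
y=np.radians(-50.2);u=np.array([np.cos(y),np.sin(y)]);v=np.array([-u[1],u[0]])
b=board(t);d=np.array(b[0])-i;print(b,"board in corner",d@u,d@v)
print("cru", ray(t,[(235,213)],46),"blue",ray(t,[(231,289)],25))
print("L lens: strip ends inner dist", [np.linalg.norm(np.array(e)-i) for e in((560,217.6),(546.1,-9))])
E
```

```text
inner [7.8502073 1.133887 ] outer [6.869022  1.0000267] expect diff 45.3: 0.9902744 [np.float32(14.681487), np.float32(3.7942066), np.float32(15.74245), np.float32(3.141763)]
b near [434.5 132.8  12.5]
b left [509.2 194.   16.5]
b far [571.5 119.5   9.6]
b right [497.4  57.5   8.2]
L outer [706.7  94.5  32.3]
L inner [663.3  93.4  38.7]
((502.08599853515625, 125.32256317138672), (100.02152252197266, 100.09090423583984), 39.82455825805664) board in corner 220.9530101048067 459.2075913039271
cru [[512.14379541 119.42957839  46.        ]] blue [[364.23075349 123.51066951  25.        ]]
L lens: strip ends inner dist [np.float64(593.0657396962308), np.float64(538.3451819951464)]
```

```bash
sed -i 's/\.ravel(); out.append(l)/.ravel()[[2,3,0,1]]; out.append(l)/' h.py; python3 - <<'E'
from h import *
t=cam("top")
i,o,a=corner(t); print("inner",i,"outer",o,"expect diff 45.3:",np.linalg.norm(i-o),a)
y=np.radians(np.mean([x%90 for x in a])-90);print(np.degrees(y));u=np.array([np.cos(y),np.sin(y)]);v=np.array([-u[1],u[0]])
B=np.array(board(t)[0]);d=B-i;print("board in corner",d@u,d@v)
from cell import monitor
T=monitor.read_state();p=T["eef_pos"];w=T["eef_rot"][2]
def mv(name,g,z,yaw):
    D=np.r_[g,z]-p; x=np.array([np.cos(w),np.sin(w)]);zz=np.array([-x[1],x[0]])
    print(name,g,"dx %.2f dy %.2f dz %.2f cm spin %.1f"%(D[:2]@x/10,-D[2]/10,D[:2]@zz/10,-np.degrees(yaw-w)))
mv("start +v",B-(50+8+15)*v,13,y)
E
```

```text
inner [667.585     97.741165] outer [704.7011   94.99933] expect diff 45.3: 37.217224 [np.float32(-48.14844), np.float32(41.527897), np.float32(-48.80216), np.float32(41.657944)]
-48.441185
board in corner -130.4031720056828 -105.53857730811069
start +v [447.48107529  76.87818146] dx -42.86 dy 20.03 dz 43.75 cm spin -16.3
```

```bash
python3 -m jog '[{"grip":5,"dx":-10,"dy":0,"dz":10,"spin":-4},{"grip":5,"dx":-20,"dy":2,"dz":20,"spin":-8},{"grip":5,"dx":-30,"dy":4,"dz":30,"spin":-12},{"grip":5,"dx":-42.9,"dy":10,"dz":43.7,"spin":-16.3},{"grip":5,"dx":-42.9,"dy":10,"dz":43.7,"spin":-16.3},{"grip":5,"dx":-42.9,"dy":10,"dz":43.7,"spin":-16.3},{"grip":5,"dx":-42.9,"dy":10,"dz":43.7,"spin":-16.3},{"grip":5,"dx":-42.9,"dy":10,"dz":43.7,"spin":-16.3},{"grip":5,"dx":-42.9,"dy":10,"dz":43.7,"spin":-16.3},{"grip":5,"dx":-42.9,"dy":10,"dz":43.7,"spin":-16.3},{"grip":5,"dx":-42.9,"dy":10,"dz":43.7,"spin":-16.3},{"grip":5,"dx":-42.9,"dy":10,"dz":43.7,"spin":-16.3},{"grip":5,"dx":-42.9,"dy":10,"dz":43.7,"spin":-16.3},{"grip":5,"dx":-42.9,"dy":10,"dz":43.7,"spin":-16.3},{"grip":5,"dx":-42.9,"dy":10,"dz":43.7,"spin":-16.3},{"grip":5,"dx":-42.9,"dy":10,"dz":43.7,"spin":-16.3}]'; python3 - <<'E'
from h import *
t=cam("top"); s=cam("scene"); cv2.imwrite("pics/p2.png",np.vstack([t["color"][80:340,100:400],s["color"][60:300,200:500]])[:,:,::-1])
E
```

```text
clock: 2.35
eef_pos: [446.9, 76.8, 113.5]
eef_rot: [-1.571, -0.0, -0.846]
wrist_force: [-0.1, 0.2, 0.4]
finger_gap: 50.4
```

View pics/p2.png

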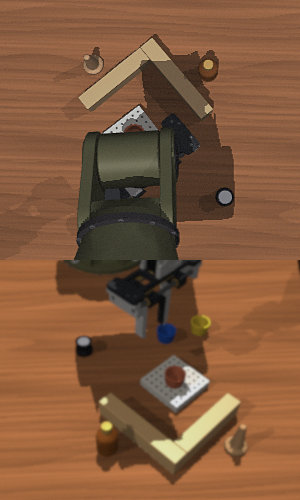

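The scene crop shows the fingers behind the board, in front of the blue cup, with the board and crucible untouched. Next: lower the hand and push towards the y=0 strip.

```bash
python3 -m jog '[{"grip":5,"dy":5},{"grip":5,"dy":9},{"grip":5,"dy":10},{"grip":5,"dy":10},{"grip":5,"dy":10,"dz":0.5},{"grip":5,"dy":10,"dz":1},{"grip":5,"dy":10,"dz":1.3},{"grip":5,"dy":10,"dz":1.6},{"grip":5,"dy":10,"dz":2},{"grip":5,"dy":10,"dz":2.4},{"grip":5,"dy":10,"dz":2.8},{"grip":5,"dy":10,"dz":3.2},{"grip":5,"dy":10,"dz":3.6},{"grip":5,"dy":10,"dz":4},{"grip":5,"dy":10,"dz":4.4},{"grip":5,"dy":10,"dz":4.8},{"grip":5,"dy":10,"dz":5.2},{"grip":5,"dy":10,"dz":5.5},{"grip":5,"dy":10,"dz":5.8},{"grip":5,"dy":10,"dz":6}]'; python3 - <<'E'
from h import *
s=cam("scene"); cv2.imwrite("pics/p3.png",cv2.resize(s["color"][100:300,260:480],None,fx=2.5,fy=2.5)[:,:,::-1])
E
```

```text
validation failed for argument at $[0]...
```

View pics/p3.png

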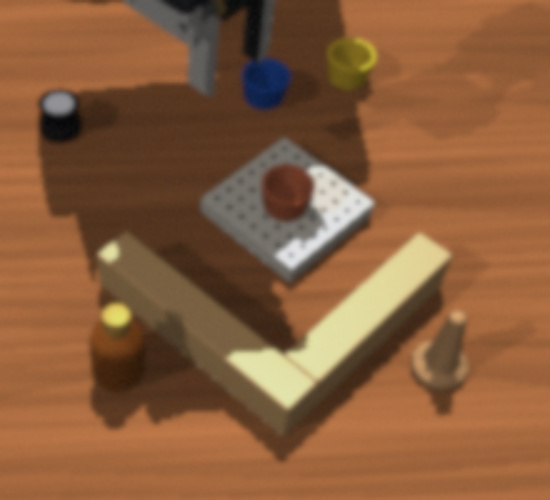

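The call was refused because every row needs all its fields. The picture shows nothing has moved.

```bash
python3 -m jog '[{"grip":5,"dx":0,"dy":5,"dz":0,"spin":0},{"grip":5,"dx":0,"dy":9,"dz":0,"spin":0},{"grip":5,"dx":0,"dy":10,"dz":0,"spin":0},{"grip":5,"dx":0,"dy":10,"dz":0,"spin":0},{"grip":5,"dx":0,"dy":10,"dz":0.5,"spin":0},{"grip":5,"dx":0,"dy":10,"dz":1,"spin":0},{"grip":5,"dx":0,"dy":10,"dz":1.3,"spin":0},{"grip":5,"dx":0,"dy":10,"dz":1.6,"spin":0},{"grip":5,"dx":0,"dy":10,"dz":2,"spin":0},{"grip":5,"dx":0,"dy":10,"dz":2.4,"spin":0},{"grip":5,"dx":0,"dy":10,"dz":2.8,"spin":0},{"grip":5,"dx":0,"dy":10,"dz":3.2,"spin":0},{"grip":5,"dx":0,"dy":10,"dz":3.6,"spin":0},{"grip":5,"dx":0,"dy":10,"dz":4,"spin":0},{"grip":5,"dx":0,"dy":10,"dz":4.4,"spin":0},{"grip":5,"dx":0,"dy":10,"dz":4.8,"spin":0},{"grip":5,"dx":0,"dy":10,"dz":5.2,"spin":0},{"grip":5,"dx":0,"dy":10,"dz":5.5,"spin":0},{"grip":5,"dx":0,"dy":10,"dz":5.8,"spin":0},{"grip":5,"dx":0,"dy":10,"dz":6,"spin":0}]'; python3 - <<'E'
from h import *
s=cam("scene"); cv2.imwrite("pics/p4.png",cv2.resize(s["color"][100:300,260:480],None,fx=2.5,fy=2.5)[:,:,::-1])
E
```

```text
clock: 5.0
eef_pos: [491.9, 116.9, 13.4]
eef_rot: [-1.571, 0.0, -0.845]
wrist_force: [-2.3, -1.1, 1.8]
finger_gap: 49.9
```

View pics/p4.png

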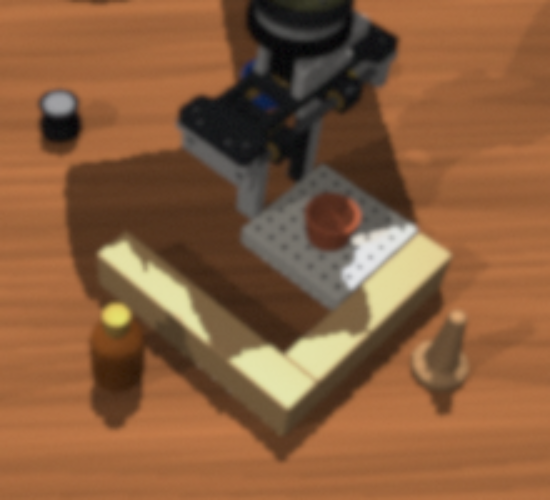

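The board slid square towards the y=0 strip with the crucible still on it. The force is about 2.5 N, so it hasn't reached the strip. I'll finish this push gently.

```bash
python3 -m jog '[{"grip":5,"dx":0,"dy":0,"dz":0.2,"spin":0},{"grip":5,"dx":0,"dy":0,"dz":0.4,"spin":0},{"grip":5,"dx":0,"dy":0,"dz":0.55,"spin":0},{"grip":5,"dx":0,"dy":0,"dz":0.65,"spin":0}]'
python3 -m jog '[{"grip":5,"dx":0,"dy":0,"dz":0.1,"spin":0},{"grip":5,"dx":0,"dy":0,"dz":0.15,"spin":0}]'
python3 -m jog '[{"grip":5,"dx":0,"dy":0,"dz":0.1,"spin":0},{"grip":5,"dx":0,"dy":0,"dz":0.1,"spin":0}]'
```

```text
clock: 5.55
eef_pos: [496.7, 121.2, 13.4]
eef_rot: [-1.571, 0.0, -0.845]
wrist_force: [-2.0, -1.8, 0.7]
finger_gap: 49.7
clock: 5.8
eef_pos: [497.8, 122.2, 13.4]
eef_rot: [-1.571, 0.0, -0.846]
wrist_force: [-2.3, -1.1, -1.0]
finger_gap: 49.7
clock: 6.05
eef_pos: [498.6, 122.9, 13.4]
eef_rot: [-1.571, -0.0, -0.845]
wrist_force: [-0.8, 1.2, -0.6]
finger_gap: 50.0
```

Not at the strip yet. I'll carry on in 1 mm steps.

```bash
for k in 1 2; do :; done
python3 -m jog '[{"grip":5,"dx":0,"dy":0,"dz":0.1,"spin":0},{"grip":5,"dx":0,"dy":0,"dz":0.2,"spin":0},{"grip":5,"dx":0,"dy":0,"dz":0.2,"spin":0}]'
python3 -m jog '[{"grip":5,"dx":0,"dy":0,"dz":0.1,"spin":0},{"grip":5,"dx":0,"dy":0,"dz":0.1,"spin":0}]'
```

```text
clock: 6.42
eef_pos: [498.8, 123.1, 13.5]
eef_rot: [-1.575, 0.001, -0.845]
wrist_force: [-11.3, -10.9, 11.2]
finger_gap: 50.1
clock: 6.68
eef_pos: [498.8, 123.1, 13.4]
eef_rot: [-1.577, 0.001, -0.845]
wrist_force: [-16.6, -17.1, 16.7]
finger_gap: 49.9
```

Contact with the y=0 strip, at about 24 N. I'll back off, lift, turn 90° and go behind the other edge.

```bash
python3 -m jog '[{"grip":5,"dx":0,"dy":0,"dz":-0.6,"spin":0},{"grip":5,"dx":0,"dy":0,"dz":-2.5,"spin":0},{"grip":5,"dx":0,"dy":-5,"dz":-3,"spin":0},{"grip":5,"dx":0,"dy":-10,"dz":-3,"spin":-4},{"grip":5,"dx":-3,"dy":-10,"dz":-3,"spin":-14},{"grip":5,"dx":-6,"dy":-10,"dz":-2,"spin":-24},{"grip":5,"dx":-9,"dy":-10,"dz":1,"spin":-34},{"grip":5,"dx":-9,"dy":-10,"dz":4,"spin":-44},{"grip":5,"dx":-7.3,"dy":-10,"dz":5.3,"spin":-54},{"grip":5,"dx":-7.3,"dy":-10,"dz":5.3,"spin":-64},{"grip":5,"dx":-7.3,"dy":-10,"dz":5.3,"spin":-74},{"grip":5,"dx":-7.3,"dy":-10,"dz":5.3,"spin":-84},{"grip":5,"dx":-7.3,"dy":-10,"dz":5.3,"spin":-90},{"grip":5,"dx":-7.3,"dy":-10,"dz":5.3,"spin":-90},{"grip":5,"dx":-7.3,"dy":-10,"dz":5.3,"spin":-90}]'; python3 - <<'E'
from h import *
s=cam("scene");t=cam("top"); cv2.imwrite("pics/p5.png",np.hstack([cv2.resize(c["color"][y:y+200,x:x+200],None,fx=2,fy=2) for c,x,y in((s,270,90),(t,160,90))])[:,:,::-1])
E
```

```text
clock: 8.55
eef_pos: [492.0, 214.6, 113.5]
eef_rot: [-1.571, -0.0, 0.723]
wrist_force: [-0.2, 0.5, -0.3]
finger_gap: 49.6
```

View pics/p5.png

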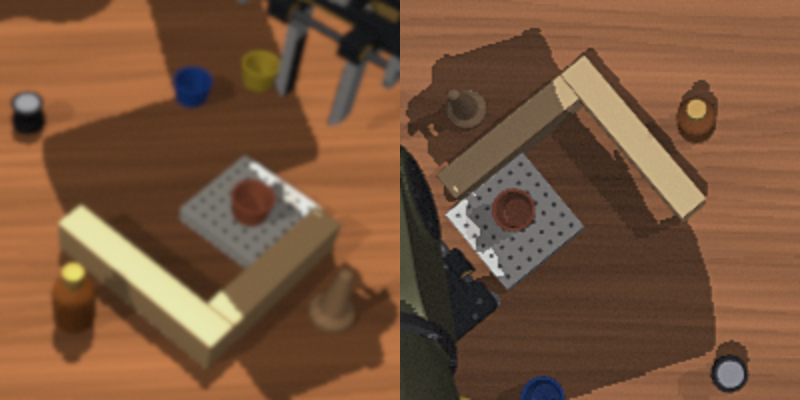

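The board lies flush on the y=0 strip with the crucible near its middle, and the hand is behind the other edge. Now the push towards x=0.

```bash
python3 -m jog '[{"grip":5,"dx":0,"dy":5,"dz":0,"spin":0},{"grip":5,"dx":0,"dy":9,"dz":0,"spin":0},{"grip":5,"dx":0,"dy":10,"dz":0,"spin":0},{"grip":5,"dx":0,"dy":10,"dz":-0.5,"spin":0},{"grip":5,"dx":0,"dy":10,"dz":-1,"spin":0},{"grip":5,"dx":0,"dy":10,"dz":-1.3,"spin":0},{"grip":5,"dx":0,"dy":10,"dz":-1.6,"spin":0},{"grip":5,"dx":0,"dy":10,"dz":-2,"spin":0},{"grip":5,"dx":0,"dy":10,"dz":-2.4,"spin":0},{"grip":5,"dx":0,"dy":10,"dz":-2.8,"spin":0},{"grip":5,"dx":0,"dy":10,"dz":-3.2,"spin":0},{"grip":5,"dx":0,"dy":10,"dz":-3.6,"spin":0},{"grip":5,"dx":0,"dy":10,"dz":-4,"spin":0},{"grip":5,"dx":0,"dy":10,"dz":-4.4,"spin":0},{"grip":5,"dx":0,"dy":10,"dz":-4.8,"spin":0},{"grip":5,"dx":0,"dy":10,"dz":-5.2,"spin":0}]'
python3 -m jog '[{"grip":5,"dx":0,"dy":0,"dz":-0.4,"spin":0},{"grip":5,"dx":0,"dy":0,"dz":-0.8,"spin":0},{"grip":5,"dx":0,"dy":0,"dz":-1.2,"spin":0},{"grip":5,"dx":0,"dy":0,"dz":-1.6,"spin":0},{"grip":5,"dx":0,"dy":0,"dz":-2.0,"spin":0},{"grip":5,"dx":0,"dy":0,"dz":-2.4,"spin":0},{"grip":5,"dx":0,"dy":0,"dz":-2.8,"spin":0},{"grip":5,"dx":0,"dy":0,"dz":-3.1,"spin":0},{"grip":5,"dx":0,"dy":0,"dz":-3.3,"spin":0},{"grip":5,"dx":0,"dy":0,"dz":-3.4,"spin":0}]'; python3 - <<'E'
from h import *
s=cam("scene");t=cam("top"); cv2.imwrite("pics/p6.png",np.hstack([cv2.resize(c["color"][y:y+200,x:x+200],None,fx=2,fy=2) for c,x,y in((s,270,90),(t,160,90))])[:,:,::-1])
E
```

```text
clock: 10.65
eef_pos: [526.6, 175.4, 13.4]
eef_rot: [-1.571, 0.0, 0.725]
wrist_force: [-2.4, 2.5, 3.1]
finger_gap: 50.0
clock: 11.9
eef_pos: [549.0, 150.1, 13.4]
eef_rot: [-1.571, 0.0, 0.725]
wrist_force: [-3.4, 1.2, 2.6]
finger_gap: 49.8
```

View pics/p6.png

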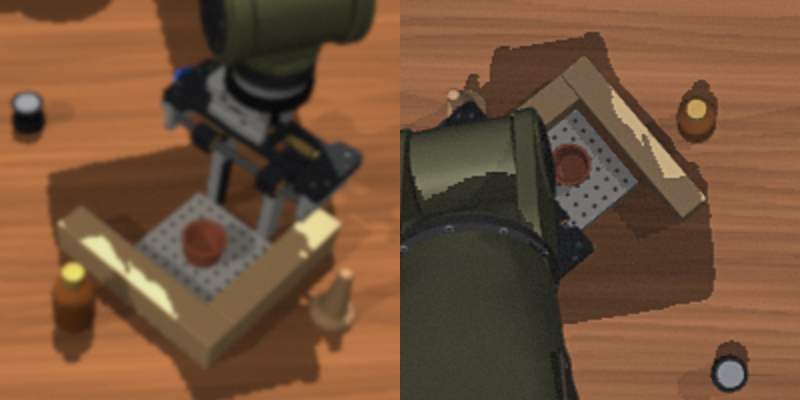

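The board is almost home, with the crucible upright and the bottle and cone standing. A few millimetres remain.

```bash
python3 -m jog '[{"grip":5,"dx":0,"dy":0,"dz":-0.2,"spin":0},{"grip":5,"dx":0,"dy":0,"dz":-0.4,"spin":0},{"grip":5,"dx":0,"dy":0,"dz":-0.5,"spin":0},{"grip":5,"dx":0,"dy":0,"dz":-0.6,"spin":0}]'
python3 -m jog '[{"grip":5,"dx":0,"dy":0,"dz":-0.1,"spin":0},{"grip":5,"dx":0,"dy":0,"dz":-0.15,"spin":0}]'
python3 -m jog '[{"grip":5,"dx":0,"dy":0,"dz":-0.1,"spin":0},{"grip":5,"dx":0,"dy":0,"dz":-0.15,"spin":0}]'
```

```text
clock: 12.5
eef_pos: [553.0, 145.6, 13.4]
eef_rot: [-1.571, 0.0, 0.725]
wrist_force: [-1.3, 1.7, 1.8]
finger_gap: 49.9
clock: 12.75
eef_pos: [554.0, 144.5, 13.4]
eef_rot: [-1.571, 0.0, 0.725]
wrist_force: [-1.0, 1.5, 0.6]
finger_gap: 50.3
clock: 13.0
eef_pos: [554.4, 144.1, 13.4]
eef_rot: [-1.569, 0.001, 0.725]
wrist_force: [-8.2, 8.2, 4.7]
finger_gap: 50.2
```

```bash
python3 -m jog '[{"grip":5,"dx":0,"dy":0,"dz":-0.1,"spin":0},{"grip":5,"dx":0,"dy":0,"dz":-0.1,"spin":0}]'
python3 -m jog '[{"grip":5,"dx":0,"dy":0,"dz":0.6,"spin":0},{"grip":5,"dx":0,"dy":0,"dz":2.5,"spin":0},{"grip":5,"dx":0,"dy":-5,"dz":3,"spin":0},{"grip":5,"dx":0,"dy":-10,"dz":3,"spin":4},{"grip":5,"dx":-4,"dy":-12,"dz":3,"spin":14},{"grip":5,"dx":-9,"dy":-12,"dz":2,"spin":24},{"grip":5,"dx":-14,"dy":-12,"dz":-1,"spin":34},{"grip":5,"dx":-19,"dy":-12,"dz":-5,"spin":44},{"grip":5,"dx":-25,"dy":-12,"dz":-10,"spin":54},{"grip":5,"dx":-25,"dy":-12,"dz":-10,"spin":64},{"grip":5,"dx":-25,"dy":-12,"dz":-10,"spin":74},{"grip":5,"dx":-25,"dy":-12,"dz":-10,"spin":84},{"grip":5,"dx":-25,"dy":-12,"dz":-10,"spin":90},{"grip":5,"dx":-25,"dy":-12,"dz":-10,"spin":90}]'; python3 - <<'E'
from h import *
s=cam("scene");t=cam("top"); cv2.imwrite("pics/p7.png",np.hstack([cv2.resize(c["color"][y:y+130,x:x+130],None,fx=3,fy=3) for c,x,y in((s,300,150),(t,180,110))])[:,:,::-1])
E
```

```text
clock: 13.25
eef_pos: [554.4, 144.0, 13.4]
eef_rot: [-1.568, 0.001, 0.726]
wrist_force: [-11.9, 10.3, 6.1]
finger_gap: 50.1
clock: 15.0
eef_pos: [434.7, -97.5, 133.4]
eef_rot: [-1.571, -0.0, -0.845]
wrist_force: [-0.1, 0.1, -1.2]
finger_gap: 50.3
```

View pics/p7.png

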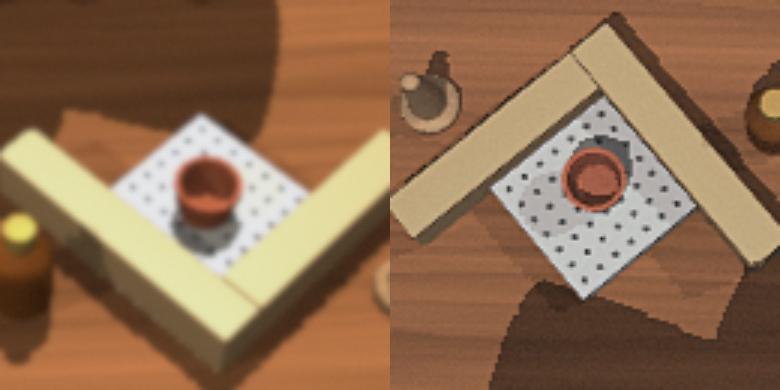

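The board appears seated on both strips, with the crucible still central. One confirming push towards y=0 will close any residual gap. Contact is expected at the same v coordinate as before, about 454.8.

```bash
python3 -m jog '[{"grip":5,"dx":-1,"dy":0,"dz":5,"spin":0},{"grip":5,"dx":-2,"dy":0,"dz":10,"spin":0},{"grip":5,"dx":-4.3,"dy":0,"dz":16,"spin":0},{"grip":5,"dx":-4.3,"dy":4,"dz":18,"spin":0},{"grip":5,"dx":-4.3,"dy":9,"dz":18,"spin":0},{"grip":5,"dx":-4.3,"dy":12,"dz":18,"spin":0},{"grip":5,"dx":-4.3,"dy":12,"dz":18,"spin":0},{"grip":5,"dx":-4.3,"dy":12,"dz":18.4,"spin":0},{"grip":5,"dx":-4.3,"dy":12,"dz":18.8,"spin":0},{"grip":5,"dx":-4.3,"dy":12,"dz":19.1,"spin":0},{"grip":5,"dx":-4.3,"dy":12,"dz":19.3,"spin":0},{"grip":5,"dx":-4.3,"dy":12,"dz":19.4,"spin":0}]'
python3 -m jog '[{"grip":5,"dx":0,"dy":0,"dz":0.1,"spin":0},{"grip":5,"dx":0,"dy":0,"dz":0.15,"spin":0},{"grip":5,"dx":0,"dy":0,"dz":0.2,"spin":0},{"grip":5,"dx":0,"dy":0,"dz":0.2,"spin":0}]'
```

```text
clock: 16.6
eef_pos: [551.4, 62.9, 13.5]
eef_rot: [-1.571, 0.0, -0.845]
wrist_force: [-3.5, -3.0, 2.9]
finger_gap: 49.8
clock: 17.1
eef_pos: [551.8, 63.2, 13.5]
eef_rot: [-1.574, 0.001, -0.846]
wrist_force: [-11.0, -10.6, 10.7]
finger_gap: 50.2
```

Contact at v = 454.7, the same as before, so the board is flush on both strips. I'll retract and check.

```bash
python3 -m jog '[{"grip":5,"dx":0,"dy":0,"dz":-0.6,"spin":0},{"grip":5,"dx":0,"dy":0,"dz":-2.5,"spin":0},{"grip":5,"dx":0,"dy":-5,"dz":-3,"spin":0},{"grip":5,"dx":0,"dy":-10,"dz":-3,"spin":0},{"grip":5,"dx":2,"dy":-14,"dz":-9,"spin":0},{"grip":5,"dx":4,"dy":-16,"dz":-15,"spin":0},{"grip":5,"dx":6,"dy":-16,"dz":-20,"spin":0},{"grip":5,"dx":6,"dy":-16,"dz":-20,"spin":0},{"grip":5,"dx":6,"dy":-16,"dz":-20,"spin":0}]'; python3 - <<'E'
from h import *
s=cam("scene");t=cam("top")
b=board(t); i,o,a=corner(t); print(b,a,i,o)
m=(i+o)/2; y=np.radians(np.mean([x%90 for x in a])-90);u=np.array([np.cos(y),np.sin(y)]);v=np.array([-u[1],u[0]])
d=np.array(b[0])-(m-16*(u+v)); print("board in corner",d@u,d@v)
c,r=cv2.minEnclosingCircle(red(t,(215,140,275,210))); e=ray(t,[c],46)[0,:2]-b[0]; print("crucible on board",c,r,e@u,e@v)
for n,p in(("loupe",(325,277)),):print(n)
cv2.imwrite("pics/p8.png",np.hstack([cv2.resize(c["color"][y:y+200,x:x+200],None,fx=2,fy=2) for c,x,y in((s,270,90),(t,160,100))])[:,:,::-1])
E
```

```text
clock: 18.23
eef_pos: [443.3, -113.3, 173.5]
eef_rot: [-1.57, -0.0, -0.847]
wrist_force: [0.2, 0.2, -0.2]
finger_gap: 50.0
((593.195068359375, 102.48382568359375), (100.55059814453125, 99.98381042480469), 41.594757080078125) [np.float32(-48.28348), np.float32(41.519855), np.float32(-48.64962), np.float32(41.642357)] [667.4723   97.56408] [704.9458   95.05721]
board in corner -50.321870537736686 -49.506585297422134
crucible on board (241.5, 170.5) 7.648629188537598 -3.3293722201072513 8.078447065823404
loupe
```

View pics/p8.png

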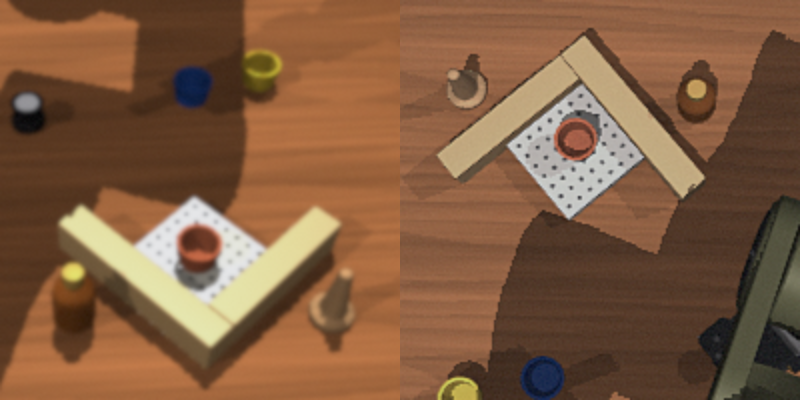

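The final view shows the board home in the corner at about (-50.3, -49.5) mm and square within about 0.1°. The crucible is upright about 8 mm off centre, the bystanders are in place and the hand is clear.

```bash
python3 -c "
from cell import ticket; print(ticket.sign_off())"
```

```text
the job is handed in; nothing more can be done
None
```

The board is home in the inner corner against both strips, with the crucible still standing on it. I handed the job in at about 18 s of the 51 s allowed; sign-off reports no verdict.

**What I did:** I pushed the board with both fingertips, first onto the y=0 strip, then along it onto the x=0 strip. A last push towards y=0 met contact at the same place as the first (v = 454.7 against 454.8 mm). The pushing force peaked at about 24 N sideways, about 29 N in total at the wrist.

**Last checks:**

| Check | Result |
|---|---|
| Board centre in the corner frame | about (-50.3, -49.5) mm, target (-50, -50) |
| Squareness to the strips | about 0.1° off |
| Crucible | upright, about (-3, +8) mm from the board centre |
| Bottle, cone, loupe | standing where they were, judged by eye in the pictures rather than measured |
| Hand | clear, about 165 mm above the bench |

**Disagreements:**
- **Corner fit:** the colour mask shows the firebrick strips a few mm too narrow (inner-to-outer corner 37 mm instead of 45). I took the corner position from their midlines; contact with the strips agreed with that to about 2 mm.
- **Height checks:** the two-view heights came out rough, at 8 to 17 mm for the 18 mm board and 32 to 39 mm for the 40 mm strips. I used the stated heights.
- **Refused move:** one move call was refused because its rows lacked fields. It caused no motion.

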